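# Match the spare part to the brass sample

### The job

One brass sample part lies on the square cork pad behind the bamboo tray. Find the steel spare in the tray that has the same shape as that sample, and lay it gently and flat in the middle of the white saucer. Leave the other steel spare where it lies.

Things in the scene. Friction and masses are not known exactly. Their poses are not given: they have to be found in the camera images.
- spare_cam: Steel teardrop cam, 12 mm thick, 110 g, flat in one of three 111 mm square compartments of a fixed bamboo tray (floor 4 mm, walls 16 mm above the desk), any yaw. Origin: underside, centre of the 30 mm diameter round end; z up; the narrow end (radius 7 mm) is centred 26 mm along +x. Grip across the round end, fingers closing along its y: 30 mm.
- spare_bracket: Steel flat L bracket, 12 mm thick, 90 g, flat in another compartment of that tray, any yaw (the third holds a grey tape roller). Origin: underside, on the long arm's centre line; z up. Long arm 12 mm wide, x -27 to 25 mm; short arm 12 mm wide at x -27 to -15 mm, reaching y = +28 mm. Grip the long arm at the origin, fingers closing along its y: 12 mm.
- sample_cam: Brass sample cam, size and axes as the spare cam; only to look at. Either on the 110 mm square cork pad behind the tray (world y below 0.08 m: the cam is wanted), or put away in the half-open pencil box behind the saucer (world y above 0.18 m); then a brass L bracket sample lies on the pad and the bracket is wanted.
- saucer: White ceramic saucer, fixed to the desk: 156 mm across, rim 16 mm above the desk; flat inner floor about 100 mm across, 5 mm above the desk, with a shallow sloping edge round it. Origin: centre of its underside, on the desk.
Things that resemble listed ones, but are neither listed nor needed, are in the scene too. Leave any purple look-alike of the spare_bracket alone. Leave any pink or turquoise look-alike of the spare_cam alone.

How it is judged:
By the outcome, as a careful person would: the job done as asked, in the order asked, and still so for the second after the job is handed in, with the robot touching nothing.
It also fails if it takes over 35 s, if anything falls off the work surface, if the arm or the gripper's body presses on something with over 40 N, if the wrist force passes 120 N, or if a joint passes its speed limit or range.

### The arm

A 6-joint arm with a two-finger parallel gripper is mounted at the origin on the work surface. World frame = base frame: x ahead of the robot, y to its left, z up, the work surface at z = 0. Lengths are in m, angles in rad, forces in N, time in s.
With the tool pointing down it reaches from about 0.3 to 0.825 m from the base axis. Payload 5.4 kg.
Tool frame: the origin (TCP) lies at the very end of the fingers, on their centre line; the grasp point (between the pads) lies 19 mm behind it; z points along the fingers, y is the line along which they close (so a half turn about z gives the same grasp; the last joint's range is limited). The gripper opens to 92 mm and grips with 3 to 60 N. Pads are 20 mm wide; open, the fingers measure 128 mm over their backs; the gripper's body (75 mm by 189 mm) begins 69 mm behind the grasp point.
Start: joints at [1.021, 0.158, 1.597, -0, 1.386, -0.21], TCP at [0.192, 0.542, 0.215] pointing down, gripper open.
Joint ranges: [-2.91, 2.91], [-0.94, 2.29], [0.18, 2.7], [-1.29, 4.43], [0.17, 2.64], [-3, 3]. Speed limits (rad/s): [2.57, 2.57, 3.14, 3.14, 3.14, 3.14].

### API

Orientations are given as a rotation vector (axis times angle).
In Python, from workcell import bot gives the robot as it stands. Calls block until the motion is done:
- bot.goto(position, orientation): joint-space move of the TCP to a pose.
- bot.line_to(position, rot=None, max_speed=0.15): straight line of the TCP; rot=None keeps the orientation; max_speed is the mean speed in m/s.
- bot.set_joints(angles): joint-space move.
- bot.set_gripper(opening, newtons=None): opening from 0.0 (shut) to 1.0 (fully open); newtons is the grip in N (None keeps the last); returns when the fingers have stopped.
- bot.hold(seconds).
- bot.inverse_kinematics(position, orientation): joint angles nearest the present ones, or None.
- bot.read_camera(name): name is "scene" or "top" or "wrist"; returns a dict with "pixels" (400x640x3 uint8, blue, green, red), "fx", "fy", "cx", "cy" (pixels), "k1" (the pictures are not rectified: a ray, as slopes to the right and down, at radius r is drawn at 1 + k1 r^2 times it, then the intrinsics apply), "R" (3x3) and "t" (3): a world point X has camera coordinates R X + t. Camera axes: x right, y down, z forward; pixel columns grow to the right and rows downward; lengths in m; the calibration is good to about 2 mm. A picture is of the moment at which its call begins. There is no depth.
A pose or a line that the arm cannot do raises bot.MotionError and nothing moves.
- bot.job_done(): hands the job in; it is judged then, once.
Readings, each from a call of its own:
- bot.current_clock(): time.
- bot.current_joints(): joint angles.
- bot.current_joint_vel(): joint speeds.
- bot.current_effort(): joint torques, N m.
- bot.current_ee_pos(): TCP position.
- bot.current_tool_rot(): TCP orientation.
- bot.current_contact_force(): force on the tool from outside, world axes, zero at the start.
- bot.current_ft_torque(): the same for the moment, N m.
- bot.current_opening(): opening from 0.0 (shut) to 1.0 (fully open).
- bot.current_grip_force(): force on a finger pad.
Only numpy, scipy, OpenCV 4.12 (cv2) and the standard library are available. Lean on these libraries where they do the work, as an engineer would, in place of code of your own. Each camera call takes 0.05 s, during which the arm holds its last target. There are 200 camera calls.

## Working session

There is one attempt and no reset: what is moved stays moved. The work goes in short steps, each a Python script; the robot and the scene stay as the last script left them, time stands still between calls to the robot, and variables do not carry over. Pictures are saved under pics/ and viewed, at most 10 in all, crops included, and the job is handed in when it is done.

```bash
mkdir -p pics; cat > h.py <<'E'
import numpy as np, cv2
from workcell import bot
from scipy.spatial.transform import Rotation as Ro
def K(c): return np.array([[c["fx"],0,c["cx"]],[0,c["fy"],c["cy"]],[0,0,1]]), np.array([c["k1"],0,0,0,0.])
def ray(c,uv,z):
    k,d=K(c); p=cv2.undistortPoints(np.float64(uv).reshape(-1,1,2),k,d).reshape(-1,2)
    R=np.array(c["R"]);t=np.array(c["t"]); o=-R.T@t
    v=np.c_[p,np.ones(len(p))]@R
    return o+v*((z-o[2])/v[:,2])[:,None]
def proj(c,X):
    k,d=K(c); return cv2.projectPoints(np.float64(X).reshape(-1,1,3),cv2.Rodrigues(np.array(c["R"]))[0],np.array(c["t"]),k,d)[0].reshape(-1,2)
def down(yaw): # tool z down, tool y at angle yaw in world
    y=np.array([np.cos(yaw),np.sin(yaw),0]);z=np.array([0,0,-1.]);x=np.cross(y,z)
    return Ro.from_matrix(np.c_[x,y,z]).as_rotvec()
E
python3 - <<'E'
from h import *
import pickle
for n in ("top","scene"):
    c=bot.read_camera(n); pickle.dump(c,open(n+".pkl","wb")); cv2.imwrite(f"pics/{n}1.png",np.array(c["pixels"]))
    R=np.array(c["R"]); print(n,-R.T@np.array(c["t"]),c["fx"],c["k1"])
print(bot.current_tool_rot(),bot.current_clock())
E
```

```text
top [ 0.42659881 -0.05311667  0.99176814] 403.1093113159495 -0.09657734302000452
scene [ 0.90503114 -0.4434695   0.8816855 ] 477.54351076295137 0.049636526174930265
[-5.31066363e-01 -3.09577955e+00  2.49611364e-03] 0.1
```

View pics/top1.png

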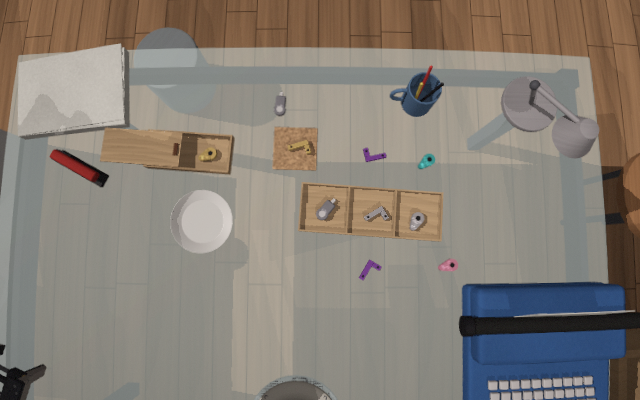

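View pics/scene1.png

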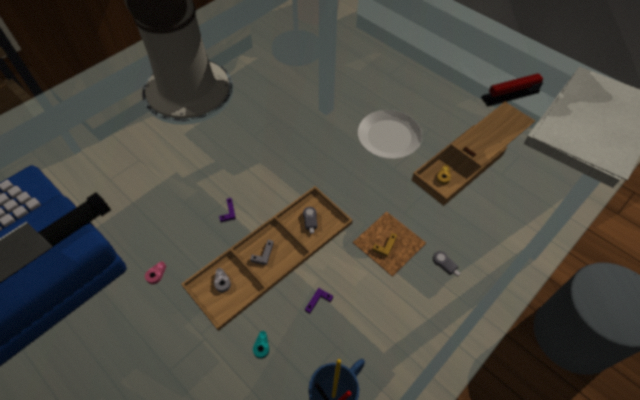

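The top view shows a brass part on the pad at (300,147) and one in the pencil box at (208,154). The saucer is at (202,221). In the tray are a grey roller (327,208), a steel L (377,213) and a steel cam (417,220).

Things that could be mistaken for the part: the steel L in the tray (377,213), the purple Ls (374,155) and (370,269), the steel cam (417,220), the turquoise cam (427,161), the pink cam (449,265) and the roller on the desk (280,103). The sample looks like an L, so I choose the steel L at (377,213) and check it in a close crop.

```bash
python3 - <<'E'
from h import *
import pickle
c=pickle.load(open("top.pkl","rb")); im=np.array(c["pixels"])
cr=cv2.resize(im[120:245,265:450],None,fx=4,fy=4,interpolation=cv2.INTER_CUBIC); cv2.imwrite("pics/crop1.png",cr)
print(ray(c,[[377,213],[385,214],[202,221],[300,147],[208,154]],[.016,.016,.016,.01,.01]).round(3))
# saucer
hsv=cv2.cvtColor(im,cv2.COLOR_BGR2HSV)
m=((hsv[...,2]>185)&(hsv[...,1]<30)).astype(np.uint8); m[:,:150]=0;m[:,250:]=0;m[:175]=0;m[270:]=0
for q in cv2.findContours(m,0,1)[0]:
    if len(q)>20: (e)=cv2.fitEllipse(cv2.convexHull(q)); print(e, ray(c,[e[0]],.016))
E
```

```text
[[ 0.509 -0.194  0.016]
 [ 0.507 -0.213  0.016]
 [ 0.486  0.233  0.016]
 [ 0.674 -0.004  0.01 ]
 [ 0.655  0.227  0.01 ]]
((206.7515411376953, 220.15553283691406), (49.42053985595703, 60.187828063964844), 176.32424926757812) [[0.48841345 0.22142419 0.016     ]]
```

View pics/crop1.png

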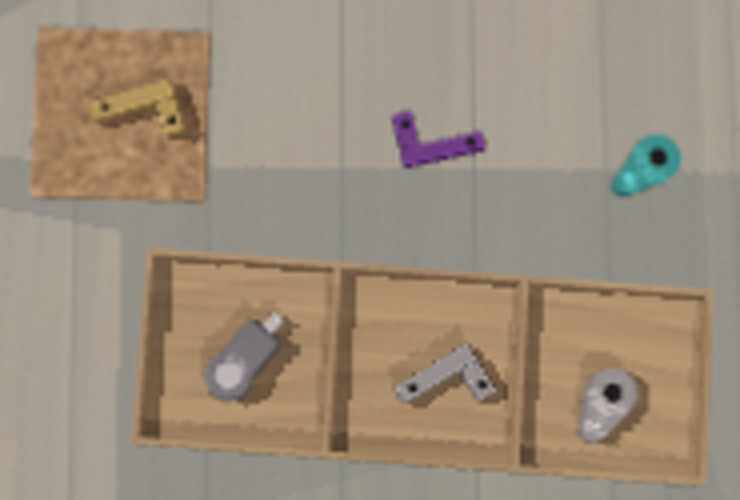

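The crop shows a brass L on the pad and a round part (the cam) in the box, so the bracket is wanted. The steel L lies in the middle tray compartment. Its long arm runs from (365.5,217.5) to (381,208), and its short arm ends near (387,218). I move above it for a wrist look.

```bash
python3 - <<'E'
from h import *
import pickle
c=pickle.load(open("top.pkl","rb"))
P=ray(c,[[365.5,217.5],[381.2,208],[386.7,218]],.016); print(P.round(4))
x=(P[0]-P[1])[:2]; x/=np.linalg.norm(x); o=P[1][:2]+x*24
yaw=np.arctan2(x[1],x[0])+np.pi/2; print(o,yaw)
best=[]
for a in (yaw,yaw-np.pi,yaw+np.pi):
    r=down(a); q=bot.inverse_kinematics([*o,.17],r)
    if q is not None: best.append((abs(q[5]),a)); print(a,np.round(q,2))
a=min(best)[1]
bot.set_gripper(0.45)
bot.goto([*o,.17],down(a)); print(a,bot.current_ee_pos(),bot.current_clock())
c=bot.read_camera("wrist"); pickle.dump(c,open("w1.pkl","wb")); cv2.imwrite("pics/w1.png",np.array(c["pixels"]))
print(proj(c,[*o,.016]))
E
```

```text
[[ 0.4982 -0.1655  0.016 ]
 [ 0.5217 -0.204   0.016 ]
 [ 0.4974 -0.2172  0.016 ]]
[-11.96742666  20.29042298] 3.688887782248286Traceback (most recent call last):
  File "<stdin>", line 11, in <module>
ValueError: min() iterable argument is empty
```

```bash
python3 - <<'E'
from h import *
import pickle
c=pickle.load(open("top.pkl","rb"))
P=ray(c,[[365.5,217.5],[381.2,208],[386.7,218]],.016)
x=(P[0]-P[1])[:2]; x/=np.linalg.norm(x); o=P[1][:2]+x*.024
yaw=np.arctan2(x[1],x[0])+np.pi/2; print(o,yaw)
best=[]
for a in (yaw,yaw-np.pi):
    q=bot.inverse_kinematics([*o,.17],down(a))
    if q is not None: best.append((abs(q[5]),a)); print(a,np.round(q,2))
a=min(best)[1]
bot.set_gripper(0.45)
bot.goto([*o,.17],down(a)); print(a,bot.current_ee_pos(),bot.current_clock())
c=bot.read_camera("wrist"); pickle.dump(c,open("w1.pkl","wb")); cv2.imwrite("pics/w1.png",np.array(c["pixels"]))
print(proj(c,[*o,.016]))
E
```

```text
[ 0.50918865 -0.18352746] 3.688887782248286
3.688887782248286 [-0.57  0.11  1.74 -0.    1.29  2.02]
0.5472951286584928 [-0.57  0.11  1.74  0.    1.29 -1.12]
0.5472951286584928 [ 0.50942869 -0.18285408  0.17003019] 3.75
[[322.37214377 185.56754861]]
```

View pics/w1.png

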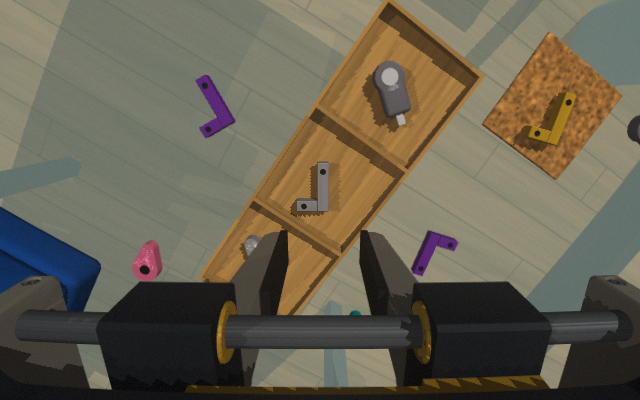

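The wrist view shows the steel L upright at columns 316-328, rows 161-212. Its short arm points left to (297,206), and the arm is nearly in line with the tool. Next I measure it by mask.

```bash
python3 - <<'E'
from h import *
import pickle
c=pickle.load(open("w1.pkl","rb")); im=np.array(c["pixels"])
s=cv2.cvtColor(im,cv2.COLOR_BGR2HSV)
m=((s[...,1]<60)&(s[...,2]>60)).astype(np.uint8); b=np.zeros_like(m); b[152:222,288:340]=m[152:222,288:340]
n,l,st,_=cv2.connectedComponentsWithStats(b); k=1+st[1:,4].argmax(); print(st[k])
v,u=np.nonzero(l==k)
up=v<192
for g in [up]:
    W=ray(c,np.c_[u[g],v[g]],.016)[:,:2]; r=cv2.minAreaRect(np.float32(W*1000)); print(r)
W=ray(c,np.c_[u,v],.016)[:,:2]
d=np.linalg.svd(ray(c,np.c_[u[up],v[up]],.016)[:,:2]-ray(c,np.c_[u[up],v[up]],.016)[:,:2].mean(0))[2][0]
ctr=ray(c,np.c_[u[up],v[up]],.016)[:,:2].mean(0)
far=ray(c,[[322,161]],.016)[0,:2]
if d@(far-ctr)<0: d=-d
e=np.array([-d[1],d[0]])
X=(W-ctr)@d; Y=(W-ctr)@e
print("x",X.min(),X.max(),"y",Y.min(),Y.max(),"arm y",Y[X>-.01].min(),Y[X>-.01].max())
o=ctr+d*((X.max()-.025+X.min()+.027)/2)+e*np.mean([np.percentile(Y[X>-.01],2),np.percentile(Y[X>-.01],98)])
print("o",o,"d ang",np.arctan2(d[1],d[0]),"tool yaw",np.arctan2(d[1],d[0])+np.pi/2)
E
```

```text
[297 162  32  49 726]
((504.4339904785156, -175.46470642089844), (11.290887832641602, 30.35541343688965), 31.141508102416992)
x -0.035788899888344994 0.015269432277048583 y -0.005984444000384916 0.026512645471553846 arm y -0.005984444000384916 0.005328997234473615
o [ 0.50887289 -0.18372657] d ang 2.1174062914140075 tool yaw 3.688202618208904
```

```bash
python3 - <<'E'
from h import *
a=3.6882-np.pi; o=[.5089,-.1837]
bot.line_to([*o,.05],down(a),0.2)
bot.line_to([*o,.0065],None,0.06)
print(bot.current_ee_pos(),bot.current_contact_force())
bot.set_gripper(0.0,20); print(bot.current_opening()*92,bot.current_grip_force(),bot.current_contact_force())
bot.line_to([*o,.12],None,0.15)
print(bot.current_opening()*92,bot.current_grip_force(),bot.current_clock())
# look at saucer from beside, top camera
import pickle
bot.goto([.40,.10,.19],down(a))
for n in ("wrist","top"):
    c=bot.read_camera(n); pickle.dump(c,open(n+"2.pkl","wb")); cv2.imwrite(f"pics/{n}2.png",np.array(c["pixels"]))
print(bot.current_clock())
E
```

```text
[ 0.50917423 -0.18386231  0.00673506] [-0.20175195  0.40527877  0.7522891 ]
11.824269976494241 19.99997466802597 [ 0.46945683 -0.20534801  1.21264946]
11.648105115927287 19.999685883522034 6.8833
8.175
```

View pics/wrist2.png

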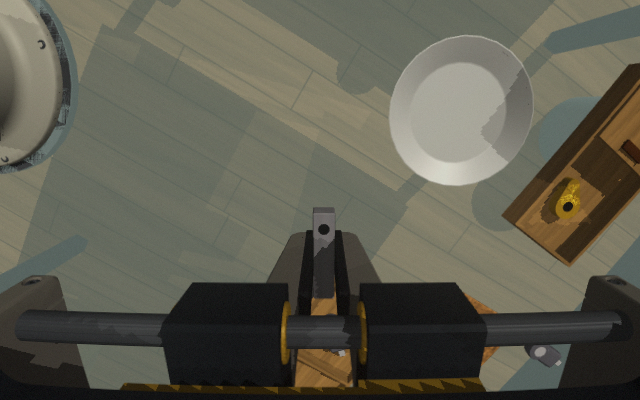

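The bracket is held level at (323,250). The saucer is fully in view: its rim spans columns 389-533 and rows 36-186. The brass part in the box at (567,205) is confirmed as the cam.

```bash
python3 - <<'E'
from h import *
import pickle
c=pickle.load(open("wrist2.pkl","rb")); im=np.array(c["pixels"])
s=cv2.cvtColor(im,cv2.COLOR_BGR2HSV)
print(s[110,460],s[110,525],s[200,420],s[60,370])
for T in (15,22,30):
    m=np.zeros(im.shape[:2],np.uint8); m[25:200,375:545]=((s[...,1]<T)&(s[...,2]>100))[25:200,375:545]
    m=cv2.morphologyEx(m,cv2.MORPH_OPEN,np.ones((3,3)))
    q=max(cv2.findContours(m,0,1)[0],key=cv2.contourArea); h=cv2.convexHull(q).reshape(-1,2)
    print(T,cv2.boundingRect(q),cv2.minEnclosingCircle(np.float32(ray(c,h,.016)[:,:2]*1000)))
p=np.float32(ray(c,[[389,112],[533,102],[464,36],[455,186]],.016)[:,:2]*1000); print(p,cv2.minEnclosingCircle(p))
for a in (.547,.547-np.pi,.547+np.pi,0,np.pi/2,-np.pi/2): print(a,bot.inverse_kinematics([.488,.23,.02],down(a)))
E
```

```text
[ 28  20 166] [ 19  25 111] [ 25  45 131] [ 43  27 112]Traceback (most recent call last):
  File "<stdin>", line 9, in <module>
ValueError: max() iterable argument is empty
```

```bash
python3 - <<'E'
from h import *
import pickle
c=pickle.load(open("wrist2.pkl","rb")); im=np.array(c["pixels"])
s=cv2.cvtColor(im,cv2.COLOR_BGR2HSV)
for T in (24,28,33):
    m=np.zeros(im.shape[:2],np.uint8); m[25:200,375:545]=((s[...,1]<T)&(s[...,2]>100))[25:200,375:545]
    m=cv2.morphologyEx(m,cv2.MORPH_OPEN,np.ones((5,5)))
    q=max(cv2.findContours(m,0,1)[0],key=cv2.contourArea); h=cv2.convexHull(q).reshape(-1,2)
    print(T,cv2.boundingRect(q),cv2.minEnclosingCircle(np.float32(ray(c,h,.016)[:,:2]*1000)))
p=np.float32(ray(c,[[389,112],[533,102],[464,36],[455,186]],.016)[:,:2]*1000); print(p,cv2.minEnclosingCircle(p))
for a in (.547,.547-np.pi,0,-np.pi/2): print(a,bot.inverse_kinematics([.488,.23,.02],down(a)))
E
```

```text
24 (391, 60, 116, 126) ((486.81536865234375, 231.92520141601562), 76.69356536865234)
28 (389, 35, 145, 151) ((487.30084228515625, 235.5554962158203), 78.75894165039062)
33 (389, 26, 153, 161) ((488.76116943359375, 248.77145385742188), 94.41227722167969)
[[420.71652 197.33983]
 [544.18835 286.63385]
 [443.13477 297.8646 ]
 [527.825   170.40764]] ((487.22412109375, 235.3887939453125), 76.62244415283203)
0.547 [ 2.16313953e-01  3.08720466e-01  1.83963998e+00 -4.44089210e-16
  9.93232210e-01 -3.30686047e-01]
-2.594592653589793 [ 2.16313953e-01  3.08720466e-01  1.83963998e+00 -4.44089210e-16
  9.93232210e-01  2.81090661e+00]
0 [ 2.16313953e-01  3.08720466e-01  1.83963998e+00 -4.44089210e-16
  9.93232210e-01  2.16313953e-01]
-1.5707963267948966 [ 2.16313953e-01  3.08720466e-01  1.83963998e+00 -4.44089210e-16
  9.93232210e-01  1.78711028e+00]
```

```bash
python3 - <<'E'
from h import *
import pickle
a=3.6882-np.pi; o=np.array([.4875,.2395])
bot.goto([*o,.08],down(a))
bot.line_to([*o,.013],None,0.08); f0=bot.current_contact_force()[2]
z=.0125
while z>.0070:
    bot.line_to([*o,z],None,0.02); f=bot.current_contact_force()[2]
    if abs(f-f0)>1.5: break
    z-=.0007
print(z,f-f0,bot.current_ee_pos(),bot.current_clock())
bot.set_gripper(0.3); 
bot.line_to([*o,.08],None,0.1)
bot.goto([.40,.12,.19],down(a))
for n in ("wrist","top"):
    c=bot.read_camera(n); pickle.dump(c,open(n+"3.pkl","wb")); im=np.array(c["pixels"])
    cv2.imwrite(f"pics/{n}3.png",im if n=="wrist" else cv2.resize(im[110:290,140:460],None,fx=2.4,fy=2.4))
print(bot.current_clock(),proj(pickle.load(open("wrist3.pkl","rb")),[[*o,.017],[.4872,.2352,.005]]))
E
```

```text
0.006900000000000005 0.10283893780297548 [0.48766255 0.23954004 0.00770477] 11.975
14.1417 [[453.25779121 129.18080933]
 [446.43200138 131.731235  ]]
```

View pics/wrist3.png

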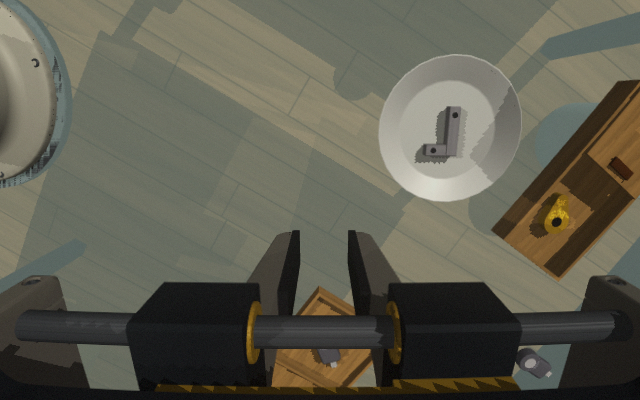

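View pics/top3.png

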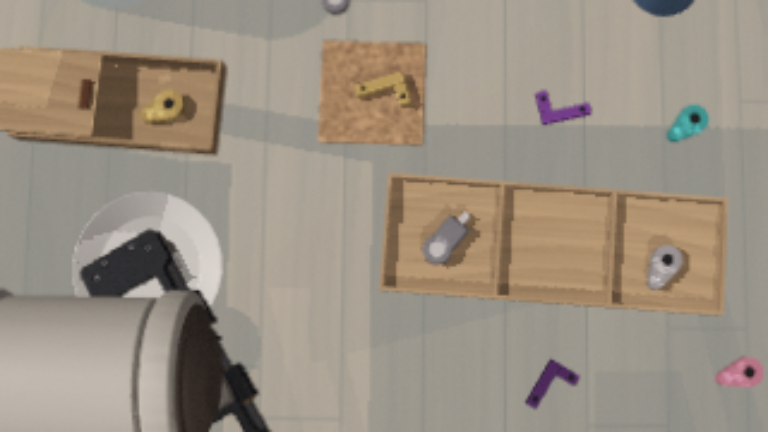

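The bracket lies flat near the middle of the saucer floor at (448,135), against the floor centre at about (446,132). The steel cam at (665,262) in the top crop and everything else are where they were, and the gripper is clear.

```bash
python3 -c "
from workcell import bot
print(bot.current_contact_force(),bot.current_clock()); print(bot.job_done())"
```

```text
[0.49609884 0.06715394 0.08306522] 14.1417
the job is handed in; nothing more can be done
None
```

The brass sample on the pad was the L bracket, so I laid the steel bracket flat in the middle of the saucer, left the steel cam in the tray, and handed the job in at about 14 s (the hand-in returned no verdict).

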